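# Find the flat of a torque-stand shaft and hold its collar on it

## Robot

A 7-joint arm with a two-finger parallel gripper is mounted at the origin on the work surface. World frame = base frame: x ahead of the robot, y to its left, z up, the work surface at z = 0. Lengths are in m, angles in rad, forces in N, time in s.
With the tool pointing down it reaches from about 0.4 to 0.9 m from the base axis. Payload 5.5 kg.
Tool frame: the origin (TCP) lies between the finger pads; the fingertips stand 22 mm ahead of it and the grasp point (between the pads) lies 3 mm ahead of it; z points along the fingers, y is the line along which they close (so a half turn about z gives the same grasp; the last joint's range is limited). The gripper opens to 92 mm and grips with 3 to 60 N. Pads are 19 mm wide; open, the fingers measure 130 mm over their backs; the gripper's body (75 mm by 190 mm) begins 47 mm behind the grasp point.
Start: joints at [-1.026, 0.501, -0.427, 1.55, 0.221, 1.138, -0.21], TCP at [0.181, 0.624, 0.249] pointing down, gripper open.
Joint ranges: [-2.88, 2.88], [-0.31, 2.03], [-1.54, 1.56], [0.2, 2.42], [-1.41, 4.55], [0.19, 2.02], [-2.57, 2.57]. Speed limits (rad/s): [2.57, 2.57, 3.14, 3.14, 3.14, 3.14, 3.14].

## Interface

Orientations are given as a 3x3 rotation matrix whose columns are the frame's x, y, z axes.
In Python, from plant import bot gives the robot as it stands.
- The arm moves only by the tool apply_moves, never from a script. Its argument "commands" is a list of rows, each a list of 7 numbers: the shift along the tool's x, y, z in m, then the turn, a rotation vector about the tool's x, y, z in degrees, then the gripper command: -1 is shut, 1 is fully open, values between are in proportion. In form: [[dx, dy, dz, wx, wy, wz, hand], ...]. A call has 1 to 10 rows; each row is the pose to reach, as a shift and turn from the pose commanded when the call began, along the tool's axes at that moment; what a row does not reach only later rows make up. A row lasts 1/10 s, in which the tool goes at most 50 mm and 8.59 degrees, less where a joint would pass 70% of its speed; a pose out of reach is approached as far as the arm can. A call with a gripper value outside its range is refused whole. The fingers move at their own pace and stop on an object; "newtons" is the grip in N (left out, the last holds). Time passes only in rows, so rows that repeat a pose let the fingers close. It gives the time, the measured TCP pose, the force, the opening and the grip force at its end, in the units of the state.
- bot.read_state(): the state, without advancing time (a new reading comes with each control period).
- bot.grab_frame(name): name is "side" or "top" or "wrist"; returns (picture, depth): 400x640x3 uint8, red, green, blue; 400x640 float32, m along the optical axis (not along the pixel's ray), 0 where there is no reading.
- bot.camera_model(name): a dict with "fovy" (degrees; the focal length in pixels is half the picture's height over the tangent of half this angle, whatever the lens; pixels are square), "cx", "cy" (the principal point, pixels), "k1" (the pictures are not rectified: a ray, as slopes to the right and down, at radius r is drawn at 1 + k1 r^2 times it, then the intrinsics apply), "rvec" (rotation vector, rad) and "tvec" (3), from world to camera coordinates, as OpenCV has them. Camera axes: x right, y down, z forward; pixel columns grow to the right and rows downward; lengths in m; the calibration is good to about 2 mm. A picture is of the moment at which its call begins: read the wrist's pose just before it. camera_model takes no time and is no camera call; for the wrist camera it gives the pose at the moment of the call.
- bot.close_job(): hands the job in; it is judged then, once.
The state is a dict: "time": time; "joint_positions": joint angles; "joint_velocities": joint speeds; "joint_efforts": joint torques, N m; "eef_pos": TCP position; "eef_rot": TCP orientation; "wrist_force": force on the tool from outside, world axes, zero at the start; "torque": the same for the moment, N m; "width": finger opening in m; "grasp_force": force on a finger pad.
Only numpy, scipy, OpenCV 4.12 (cv2) and the standard library are available. Lean on these libraries where they do the work, as an engineer would, in place of code of your own. Each camera call takes 0.05 s, during which the arm holds its last target. There are 200 camera calls.

## Task

Zero the torque stand by pressing its green plunger down to the stop, then pinch the upright steel shaft across its flat and turn it until the flat faces the yellow-striped side of the stand. Then let go of the shaft, slip the blue collar over it with the brass set screw on the flat, and finish still holding the collar in the gripper: upright, level with the middle of the flat (not resting on the step below), its screw pressed lightly against the flat so that a colleague can tighten it. Leave the multimeter, circuit board, plain steel ring and parts tray where they are.

Things in the scene. Friction and masses are not known exactly. Their poses are not given: they have to be found in the camera images.
- stand: White torque-sensor stand fixed to the bench: base plate 130 x 110 x 10 mm, housing 84 x 84 mm up to 72 mm, dark boss 40 mm across up to 80 mm; the steel shaft stands on its vertical centre line. Origin at the centre of the underside, z up. Its +x side, from which the colleague tightens the screw, has a yellow stripe and a yellow bar on its top edge. Place and yaw (within 0.45 rad) vary.
- spindle (a joint): Angle of the upright shaft, rad, anticlockwise from above; 0 = flat faces the stand's +x (yellow) side. Friction about 0.06 N m, no spring, stays where left; range -3 to 3, starts at 0.5 to 1.4. Shaft 22 mm in diameter, 16 mm from flat to back. Below the flat (92 mm above the bench) it is full round: a half-moon step that stops the screw. Above 142 mm a 4 mm taper ends it at 146 mm.
- flat (a point): Centre of the set-screw flat on the shaft, 117 mm above the bench; x is the flat's outward normal (turns with the shaft), z up. The flat is 50 mm high (92 to 142 mm above the bench), 20 mm wide and 5 mm from the shaft's axis, which lies 5 mm along -x from this point. A red paint bar on the shaft's tip lies next to the flat and parallel to it.
- plunger_base: Grey block 70 x 70 x 28 mm fixed to the bench that carries the plunger, with a steel guide of 26 mm diameter up to 48 mm. Origin at the centre of its underside. It and the collar rest may change places.
- plunger (a joint): Travel of the green plunger, m: 0 up, 0.012 at its stop (straight down). The spring takes 3 N at the start and 8 N at the stop, and raises the head again when released.
- plunger_top (a point): Centre of the top of the green plunger head, a disc of 32 mm diameter and 14 mm thick; 78 mm above the bench when up, 66 mm at the stop.
- rest: Black plastic post 34 mm in diameter and 16 mm high on a dark 56 mm disc 4 mm thick, fixed to the bench; the collar starts on it. Origin at the centre of its underside.
- collar: Blue metal shaft collar, 44 mm in diameter, 24 mm high, about 0.15 kg, with two parallel wrench flats 46 mm apart (facing its +y and -y, each 24 mm long) to grip. Starts upright on the rest, underside 16 mm above the bench. Origin on its axis at the underside, z up; +x points to the brass set screw. Bore 28 mm; it fits over the shaft only with the screw on the flat (within about 0.3 rad).
- set_screw: Brass set screw fixed in the collar (same origin and axes). Outside, a 14 mm head ends 31 mm from the axis along +x; inside, a flat pad 10 mm wide and 14 mm high (5 to 19 mm above the underside) faces the axis at 7 mm from it. With collar and shaft coaxial 2 mm are left between pad and flat: moving the collar that much against the flat's normal brings them into contact.
- collar_mid (a point): Centre of the collar: on its axis, 12 mm above its underside. Level with the middle of the flat when it is 117 mm above the bench.
- screw_head (a point): Outer end of the brass screw head, 31 mm from the collar's axis along the collar's +x, at half the collar's height.
- meter: Yellow handheld multimeter lying on the bench, 180 x 85 x 45 mm, a bystander. Origin under its centre.
- board: Circuit board with a black fan cooler, 130 x 100 x 55 mm, a bystander. Origin under its centre.
- spare_ring: Plain steel ring without a screw, 40 mm outside, 22 mm bore, 12 mm high, a bystander and not the collar. Origin under its centre.
- tray: Blue divided parts tray 110 x 150 x 30 mm, a bystander. Origin under its centre.

How it is judged:
On the way, in this order (a step that is already met when the one before it is completed fails the run):
1. the green plunger is pressed down to its stop (value of joint plunger above 0.0105 m), for 0.1 s.
2. the fingers hold the shaft with its flat facing the yellow-striped side (within 0.2 rad) (value of joint spindle between -0.2 and 0.2 rad and contact force between the fingers and stand above 2 N), for 0.2 s.
3. the fingers have let go of the shaft and lift the collar off its rest (contact force between the fingers and collar above 2 N and height (world z) of collar above 0.04 m), for 0.1 s.
At the end, for the whole second after the job is handed in: Collar held by the fingers around the shaft, upright within 0.12 rad, middle within 8 mm of mid-flat height, screw on the flat (0.3 rad) and pressed on it by over 0.8 N, collar on shaft under 25 N; flat facing the yellow side within 0.3 rad; all at rest (value of joint spindle between -0.3 and 0.3 rad and angle between the x axis of collar and the x axis of flat, either way round below 0.3 rad and x of screw_head in the frame of flat above 0.015 m and x of set_screw in the frame of flat between -0.0105 and -0.003 m and y of collar_mid in the frame of flat between -0.004 and 0.004 m and z of collar_mid in the frame of flat between -0.008 and 0.008 m and angle between collar's own z axis and vertical below 0.12 rad and contact force between set_screw and stand above 0.8 N and contact force between collar and stand below 25 N and contact force between the fingers and collar above 2 N and linear speed of collar below 0.02 m/s); the arm keeps its last pose, push and grip.
It fails at once if the meter is shifted more than 30 mm (distance of meter from where it was at the start of the episode above 0.03 m).
It fails at once if the board is shifted more than 30 mm (distance of board from where it was at the start of the episode above 0.03 m).
It fails at once if the spare ring is shifted more than 30 mm (distance of spare_ring from where it was at the start of the episode above 0.03 m).
It fails at once if the tray is shifted more than 30 mm (distance of tray from where it was at the start of the episode above 0.03 m).
It also fails if it takes over 70 s, if anything falls off the work surface, if the arm or the gripper's body presses on something with over 40 N, if the wrist force passes 120 N, or if a joint passes its speed limit or range.

## Working session

There is one attempt and no reset: what is moved stays moved. The work goes in short steps, Python scripts to look and compute and a tool call to move; the robot and the scene stay as the last step left them, time stands still between calls to the robot, and variables do not carry over. Pictures are saved under pics/ and viewed, at most 10 in all, crops included, and the job is handed in when it is done.

Besides the shell and the picture viewer there is one more tool, called as a command line: name --pt "numbers of a row" for each row, then --argument value for the rest. apply_moves: Moves the arm, as the interface text tells. Its arguments: {"type":"object","properties":{"commands":{"type":"array","items":{"type":"array","items":{"type":"number"}}},"newtons":{"type":"number"}},"required":["commands"]}

```bash
mkdir -p pics; ls; cat > h.py <<'E'
import numpy as np,cv2
from plant import bot
def cam(n):
    m=bot.camera_model(n); f=200/np.tan(np.radians(m['fovy'])/2)
    K=np.array([[f,0,m['cx']],[0,f,m['cy']],[0,0,1.]]); D=np.array([m['k1'],0,0,0,0])
    R=cv2.Rodrigues(np.array(m['rvec'],float))[0]; t=np.array(m['tvec'],float).ravel()
    return K,D,R,t
def rays(c,px):
    K,D,R,t=c
    u=cv2.undistortPoints(np.array(px,float).reshape(-1,1,2),K,D).reshape(-1,2)
    return -R.T@t, np.c_[u,np.ones(len(u))]@R
def onz(c,px,z):
    o,d=rays(c,px); return o+d*((z-o[2])/d[:,2])[:,None]
def proj(c,P):
    K,D,R,t=c
    return cv2.projectPoints(np.array(P,float).reshape(-1,3),R,t,K,D)[0].reshape(-1,2)
def cloud(c,depth):
    v,u=np.mgrid[0:400,0:640]; o,d=rays(c,np.c_[u.ravel(),v.ravel()])
    P=o+d*depth.reshape(-1,1); P[depth.ravel()==0]=np.nan
    return P.reshape(400,640,3)
def grab(n):
    c=cam(n); im,d=bot.grab_frame(n); return c,im,d
def save(im,name): cv2.imwrite('pics/'+name,im[:,:,::-1])
E
python3 - <<'E'
from h import *
for n in('top','side'):
    c,im,d=grab(n); save(im,n+'0.png'); np.savez('/tmp/'+n,im=im,d=d)
    print(n,-c[2].T@c[3],c[0][0,0],c[1][0],c[2][2])
print(bot.read_state())
E
```

```text
pics
top [0.38177305 0.02609041 1.1520399 ] 456.70372502333004 -0.12882077952181914 [ 0.22388788 -0.01333664 -0.97452365]
side [ 0.3682795  -0.57810574  0.64402448] 375.20114142543576 -0.057726251292720854 [ 0.27131194  0.69901471 -0.66164059]
{'time': 0.1, 'joint_positions': array([-1.02577669,  0.50175644, -0.42683076,  1.55136685,  0.2208176 ,
        1.138278  , -0.21032615]), 'joint_velocities': array([ 0.0003633 , -0.00255713, -0.00096859, -0.00447837,  0.00057805,
       -0.00057257, -0.00084069]), 'joint_efforts': array([-1.07439270e-02, -5.67880154e+01, -5.83752126e+00, -2.79917604e+01,
       -6.87561650e-02,  2.41571653e-02,  6.62109096e-05]), 'eef_pos': array([0.1806291 , 0.62377589, 0.24777371]), 'eef_rot': array([[-9.60566044e-01,  2.78051399e-01, -5.42832088e-04],
       [ 2.78051922e-01,  9.60564607e-01, -1.66279195e-03],
       [ 5.90836623e-05, -1.74815700e-03, -9.99998470e-01]]), 'wrist_force': array([-0.01069272,  0.35653928, -0.5814242 ]), 'torque': array([ 0.01754789, -0.10111994,  0.04006974]), 'grasp_force': 0.0, 'width': 0.09193254615265839}
```

View pics/top0.png

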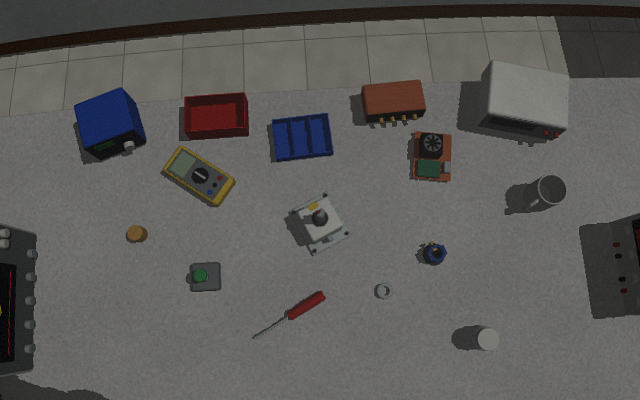

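View pics/side0.png

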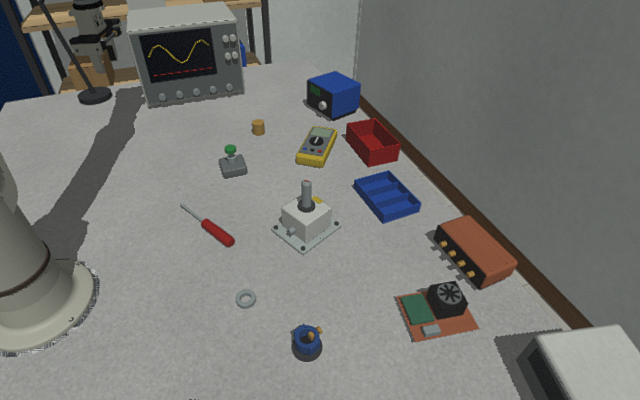

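Top view: plunger at (200,274), stand (318,222) with the yellow bar up at (313,205), collar (434,253), ring (383,290). Now the numbers.

```bash
python3 - <<'E'
from h import *
out=[]
for n,bx in(('top',dict(pl=(180,255,45,45),st=(280,185,80,80),co=(410,230,50,50))),('side',dict(pl=(210,135,50,50),st=(262,170,90,90),co=(280,310,60,60)))):
    z=np.load('/tmp/'+n+'.npz'); im,d=z['im'],z['d']; c=cam(n); P=cloud(c,d)
    hsv=cv2.cvtColor(im,cv2.COLOR_RGB2HSV)
    def m(b,lo,hi):
        M=np.zeros((400,640),bool);x,y,w,h=b;M[y:y+h,x:x+w]=True
        return M&(cv2.inRange(hsv,lo,hi)>0)
    for name,b,lo,hi,zz in(('green',bx['pl'],(45,90,40),(85,255,255),.078),('yellow',bx['st'],(18,120,80),(35,255,255),.072),('blue',bx['co'],(100,110,30),(130,255,255),.040),('brass',bx['co'],(12,90,60),(32,255,255),.028),('red',bx['st'],(0,120,50),(8,255,255),.146)):
        M=m(b,lo,hi); v,u=np.nonzero(M)
        if len(u)==0: print(n,name,'none');continue
        p=P[M]; 
        print(n,name,len(u),'px',u.mean().round(1),v.mean().round(1),'onz',onz(c,[[u.mean(),v.mean()]],zz)[0].round(4),'depth med',np.nanmedian(p,0).round(4), 'zmax',np.nanpercentile(p[:,2],[5,95]).round(3))
    # stand via cloud
    x,y,w,h=bx['st']; Q=P[y:y+h,x:x+w].reshape(-1,3)
    for lo,hi in((.066,.077),(.006,.014),(.1,.16)):
        q=Q[(Q[:,2]>lo)&(Q[:,2]<hi)]
        if len(q)>5:
            r=cv2.minAreaRect((q[:,:2]*1000).astype(np.float32)); print(n,'stand',lo,len(q),r,q.mean(0).round(4),q[:,2].max())
    x,y,w,h=bx['co']; Q=P[y:y+h,x:x+w].reshape(-1,3); q=Q[(Q[:,2]>.034)&(Q[:,2]<.046)]; print(n,'collar',len(q),cv2.minAreaRect((q[:,:2]*1000).astype(np.float32)))
    x,y,w,h=bx['pl']; Q=P[y:y+h,x:x+w].reshape(-1,3); q=Q[(Q[:,2]>.070)&(Q[:,2]<.085)]; print(n,'plung',len(q),cv2.minAreaRect((q[:,:2]*1000).astype(np.float32)))
    g=lambda b:cv2.resize(im[b[1]:b[1]+b[3],b[0]:b[0]+b[2]],(380,280),interpolation=cv2.INTER_CUBIC)
    out.append(np.hstack([g(bx['st']),g(bx['co'])]))
save(np.clip(np.vstack(out)*1.6,0,255).astype(np.uint8),'crops.png')
E
```

```text
top green 139 px 199.8 274.9 onz [0.4621 0.3062 0.078 ] depth med [0.4619 0.3062 0.0785] zmax [0.074 0.081]
top yellow 52 px 312.8 205.8 onz [0.6116 0.0303 0.072 ] depth med [0.611  0.0298 0.0742] zmax [0.07  0.076]
top blue 149 px 436.2 252.7 onz [ 0.4802 -0.2642  0.04  ] depth med [ 0.4801 -0.2635  0.04  ] zmax [0.034 0.043]
top brass 21 px 433.1 246.0 onz [ 0.4986 -0.2617  0.028 ] depth med [ 0.4932 -0.2588  0.0352] zmax [0.019 0.039]
top red 4 px 318.5 212.0 onz [0.5807 0.018  0.146 ] depth med [0.5808 0.018  0.1455] zmax [0.144 0.149]
top stand 0.066 965 ((581.5104370117188, 14.960758209228516), (85.71045684814453, 84.1713638305664), 24.757314682006836) [0.5795 0.0151 0.0726] 0.07695246618524232
top stand 0.006 768 ((580.1758422851562, 17.9639892578125), (195.03485107421875, 195.59677124023438), 0.30659282207489014) [0.5688 0.0177 0.0102] 0.013981664475373634
top stand 0.1 84 ((578.8374633789062, 12.678808212280273), (16.427745819091797, 21.64896011352539), 54.42594528198242) [0.5769 0.0139 0.1382] 0.1506881735258243
top collar 188 ((479.75091552734375, -264.9468078613281), (47.
[... 744 characters left out ...]
578.0341186523438, 13.689422607421875), (85.97850036621094, 83.78518676757812), 23.99359893798828) [0.5744 0.0043 0.07  ] 0.07696849115931015
side stand 0.006 623 ((577.6965942382812, 13.715065002441406), (130.6976318359375, 109.39474487304688), 24.435237884521484) [ 0.5625 -0.015   0.0083] 0.013868619355977274
side stand 0.1 193 ((575.426513671875, 11.255317687988281), (16.374359130859375, 22.015380859375), 55.57673263549805) [0.5751 0.0084 0.1262] 0.14580796380801364
side collar 341 ((477.6553649902344, -267.39697265625), (43.522186279296875, 46.71482849121094), 19.300207138061523)
side plung 78 ((458.5634765625, 305.90283203125), (28.841243743896484, 32.08619689941406), 36.42039108276367)
```

View pics/crops.png

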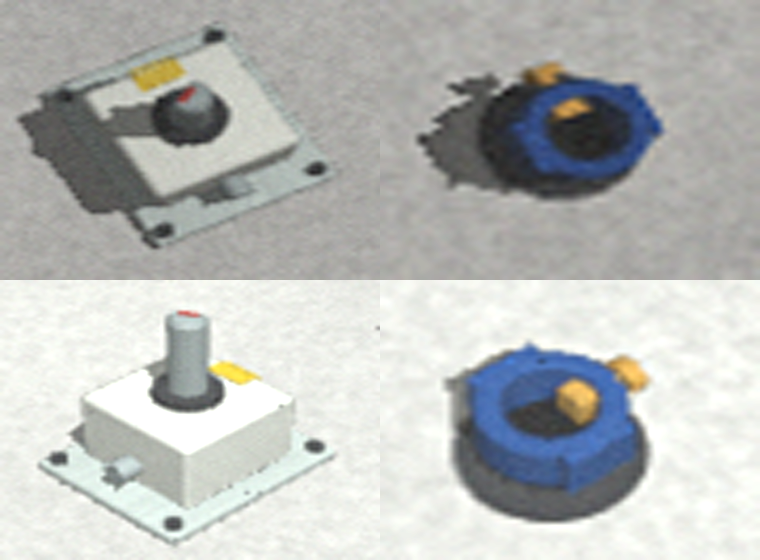

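```bash
cat >> h.py <<'E'
from scipy.spatial.transform import Rotation as Ro
def goto(p,yaw):
    "tool shift/turn to TCP p, pointing down, tool y at world yaw (deg)"
    s=bot.read_state(); R=np.array(s['eef_rot']); a=np.radians(yaw)
    y=np.array([np.cos(a),np.sin(a),0]); z=np.array([0,0,-1.]); T=np.c_[np.cross(y,z),y,z]
    print('shift',(R.T@(np.array(p)-s['eef_pos'])).round(4),'turn',np.degrees(Ro.from_matrix(R.T@T).as_rotvec()).round(2),
     '| at',s['eef_pos'].round(4),'yaw',np.degrees(np.arctan2(R[1,1],R[0,1])).round(1),'F',s['wrist_force'].round(2),'w',round(s['width'],4),'g',round(s['grasp_force'],1),'t',s['time'])
E
python3 -c "
from h import *
goto([.461,.3065,.13],73.9);goto([.461,.3065,.13],55)"
```

```text
shift [-0.3575 -0.2266  0.1181] turn [-0.1  -0.   -0.04] | at [0.1806 0.6238 0.2478] yaw 73.9 F [-0.01  0.36 -0.58] w 0.0919 g 0.0 t 0.1
shift [-0.3575 -0.2266  0.1181] turn [-1.000e-01  1.000e-02  1.886e+01] | at [0.1806 0.6238 0.2478] yaw 73.9 F [-0.01  0.36 -0.58] w 0.0919 g 0.0 t 0.1
```

apply_moves --pt "-0.3575 -0.2266 0.06 0 0 18.9 -1" --pt "-0.3575 -0.2266 0.06 0 0 18.9 -1" --pt "-0.3575 -0.2266 0.06 0 0 18.9 -1" --pt "-0.3575 -0.2266 0.06 0 0 18.9 -1" --pt "-0.3575 -0.2266 0.06 0 0 18.9 -1" --pt "-0.3575 -0.2266 0.06 0 0 18.9 -1" --pt "-0.3575 -0.2266 0.06 0 0 18.9 -1" --pt "-0.3575 -0.2266 0.06 0 0 18.9 -1" --pt "-0.3575 -0.2266 0.118 0 0 18.9 -1" --pt "-0.3575 -0.2266 0.118 0 0 18.9 -1" --newtons 20

```text
time: 1.1
eef_pos: [0.462, 0.302, 0.1274]
eef_rot: [[-0.815, 0.579, -0.003], [0.579, 0.815, -0.004], [-0.0, -0.005, -1.0]]
wrist_force: [-0.9, -0.2, -0.2]
width: 0.0162
grasp_force: 0.0
```

```bash
python3 -c "
from h import *
goto([.461,.3065,.086],55)"
```

```text
shift [0.0034 0.0033 0.0413] turn [-0.29  0.01 -0.39] | at [0.462  0.302  0.1274] yaw 54.6 F [-0.85 -0.17 -0.21] w 0.0162 g 0.0 t 1.1
```

apply_moves --pt "0.003 0.003 0.02 0 0 0 -1" --pt "0.003 0.003 0.03 0 0 0 -1" --pt "0.003 0.003 0.036 0 0 0 -1" --pt "0.003 0.003 0.039 0 0 0 -1" --pt "0.003 0.003 0.041 0 0 0 -1" --pt "0.003 0.003 0.041 0 0 0 -1"

```text
time: 1.7
eef_pos: [0.4599, 0.3114, 0.0905]
eef_rot: [[-0.819, 0.574, -0.0], [0.574, 0.819, -0.001], [-0.0, -0.001, -1.0]]
wrist_force: [-2.8, -2.3, 6.8]
width: 0.0
grasp_force: 3.4
```

apply_moves --pt "0 0 0.003 0 0 0 -1" --pt "0 0 0.005 0 0 0 -1" --pt "0 0 0.006 0 0 0 -1" --pt "0 0 0.006 0 0 0 -1" --pt "0 0 0.006 0 0 0 -1"

```text
time: 2.2
eef_pos: [0.4601, 0.3115, 0.0879]
eef_rot: [[-0.819, 0.574, 0.001], [0.574, 0.819, -0.001], [-0.001, -0.0, -1.0]]
wrist_force: [-10.9, -7.7, 32.5]
width: 0.0007
grasp_force: 16.4
```

apply_moves --pt "0 0 -0.02 0 0 0 -1" --pt "0 0 -0.06 0 0 0 -1" --pt "0 0 -0.11 0 0 0 -1" --pt "0 0 -0.16 0 0 0 1" --pt "0 0 -0.19 0 0 0 1" --pt "0 0 -0.19 0 0 0 1"

```text
time: 2.8
eef_pos: [0.4628, 0.314, 0.2803]
eef_rot: [[-0.819, 0.574, 0.01], [0.574, 0.819, 0.006], [-0.004, 0.011, -1.0]]
wrist_force: [1.0, 0.8, 0.6]
width: 0.0201
grasp_force: 0.0
```

```bash
python3 -c "
from h import *
goto([.578,.0135,.27],55)"
```

```text
shift [-0.2667 -0.1801  0.0095] turn [0.62 0.24 0.  ] | at [0.4628 0.314  0.2803] yaw 55.0 F [1.01 0.78 0.61] w 0.0201 g 0.0 t 2.8
```

apply_moves --pt "-0.2667 -0.18 0.007 0 0 0 1" --pt "-0.2667 -0.18 0.007 0 0 0 1" --pt "-0.2667 -0.18 0.007 0 0 0 1" --pt "-0.2667 -0.18 0.007 0 0 0 1" --pt "-0.2667 -0.18 0.007 0 0 0 1" --pt "-0.2667 -0.18 0.007 0 0 0 1" --pt "-0.2667 -0.18 0.007 0 0 0 1" --pt "-0.2667 -0.18 0.007 0 0 0 1" --pt "-0.2667 -0.18 0.007 0 0 0 1" --pt "-0.2667 -0.18 0.007 0 0 0 1"

```text
time: 3.8
eef_pos: [0.5748, 0.0131, 0.2665]
eef_rot: [[-0.82, 0.572, -0.001], [0.572, 0.82, 0.001], [0.001, 0.0, -1.0]]
wrist_force: [0.2, 0.1, -0.3]
width: 0.0914
grasp_force: 0.0
```

```bash
python3 - <<'E'
from h import *
goto([.578,.0135,.27],55)
c,im,d=grab('wrist'); save(im,'w1.png'); P=cloud(c,d); np.savez('/tmp/w1',im=im,P=P)
print(-c[2].T@c[3],c[2][2]); 
for zz in(.146,.1): print(proj(c,[.578,.0135,zz]))
for lo,hi in((.138,.15),(.1,.15),(.067,.0765)):
    q=P.reshape(-1,3); q=q[(q[:,2]>lo)&(q[:,2]<hi)&(np.hypot(q[:,0]-.578,q[:,1]-.0135)<.08)]
    print(lo,len(q),len(q)>3 and cv2.minAreaRect((q[:,:2]*1000).astype(np.float32)))
E
```

```text
shift [-0.0024  0.0022 -0.0035] turn [ 0.02 -0.07  0.12] | at [0.5748 0.0131 0.2665] yaw 55.1 F [ 0.19  0.07 -0.32] w 0.0914 g 0.0 t 3.8
[0.5101166  0.05708795 0.40242526] [ 0.23811007 -0.16552895 -0.95702861]
[[319.79018058 205.33101789]]
[[319.25772    190.92812722]]
0.138 426 ((576.3453979492188, 12.873662948608398), (15.109028816223145, 20.905847549438477), 55.5722541809082)
0.1 604 ((576.194091796875, 12.969640731811523), (15.928699493408203, 21.2508544921875), 53.2013053894043)
0.067 4795 ((579.0131225585938, 15.483158111572266), (85.28226470947266, 83.71503448486328), 24.72830581665039)
```

View pics/w1.png

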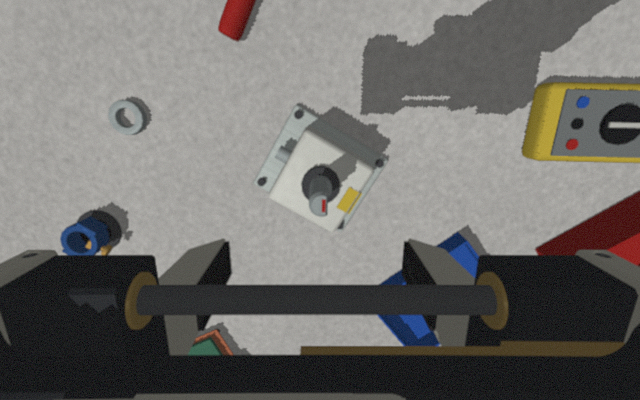

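Shaft tip at (318,207), red bar at (323,207) standing vertical on its right side: the flat normal lies along tool +y (yaw 55°), stand yaw 24.5°.

```bash
python3 -c "
from h import *
goto([.5768,.013,.125],55)"
```

```text
shift [-0.0018  0.0008  0.1416] turn [ 0.03 -0.05  0.14] | at [0.5749 0.0132 0.2666] yaw 55.1 F [-0.22  0.78 -0.57] w 0.0916 g 0.0 t 3.85
```

apply_moves --pt "-0.002 0.001 0.04 0 0 0 1" --pt "-0.002 0.001 0.08 0 0 0 1" --pt "-0.002 0.001 0.11 0 0 0 1" --pt "-0.002 0.001 0.13 0 0 0 1" --pt "-0.002 0.001 0.141 0 0 0 1" --pt "-0.002 0.001 0.141 0 0 0 1" --pt "-0.002 0.001 0.141 0 0 0 0.2" --pt "-0.002 0.001 0.141 0 0 0 -0.2" --pt "-0.002 0.001 0.141 0 0 0 -1" --pt "-0.002 0.001 0.141 0 0 0 -1" --newtons 25

```text
time: 4.85
eef_pos: [0.5782, 0.0106, 0.1267]
eef_rot: [[-0.819, 0.574, 0.002], [0.574, 0.819, 0.0], [-0.001, 0.001, -1.0]]
wrist_force: [0.1, -0.0, 0.3]
width: 0.0644
grasp_force: 0.0
```

apply_moves --pt "0 0 0 0 0 0 -1" --pt "0 0 0 0 0 0 -1" --pt "0 0 0 0 0 0 -1"

```text
time: 5.15
eef_pos: [0.5776, 0.0106, 0.1258]
eef_rot: [[-0.819, 0.574, 0.0], [0.574, 0.819, 0.0], [-0.0, 0.0, -1.0]]
wrist_force: [-0.3, -0.4, 0.4]
width: 0.0405
grasp_force: 0.0
```

```bash
python3 -c "
from h import *
goto([.5762,.0143,.125],24.6)"
```

```text
shift [0.0033 0.0022 0.0008] turn [ 0.    0.   30.35] | at [0.5776 0.0106 0.1258] yaw 54.9 F [-0.34 -0.4   0.43] w 0.0405 g 0.0 t 5.15
```

apply_moves --pt "0.002 0.0015 0 0 0 0 -1" --pt "0.002 0.0015 0 0 0 0 -1" --pt "0.002 0.0015 0 0 0 0 -1" --pt "0.002 0.0015 0 0 0 0 -1" --pt "0.002 0.0015 0 0 0 0 -1" --pt "0.002 0.0015 0 0 0 0 -1"

```text
time: 5.75
eef_pos: [0.5769, 0.0134, 0.1257]
eef_rot: [[-0.819, 0.574, 0.0], [0.574, 0.819, 0.0], [0.0, 0.0, -1.0]]
wrist_force: [0.8, 1.2, -0.9]
width: 0.0158
grasp_force: 25.0
```

```bash
python3 -c "
from h import *
goto([.5762,.0143,.125],24.6)"
```

```text
shift [0.0011 0.0003 0.0007] turn [ 2.000e-02 -2.000e-02  3.037e+01] | at [0.5769 0.0134 0.1257] yaw 55.0 F [ 0.78  1.16 -0.86] w 0.0158 g 25.0 t 5.75
```

apply_moves --pt "0.0002 0 0 0 0 6 -1" --pt "0.0005 0 0 0 0 12 -1" --pt "0.0007 0.0002 0 0 0 18 -1" --pt "0.0009 0.0002 0 0 0 24 -1" --pt "0.0011 0.0003 0 0 0 30.4 -1" --pt "0.0011 0.0003 0 0 0 30.4 -1" --pt "0.0011 0.0003 0 0 0 30.4 -1" --pt "0.0011 0.0003 0 0 0 30.4 -1" --pt "0.0011 0.0003 0 0 0 30.4 -1"

```text
time: 6.65
eef_pos: [0.5761, 0.0146, 0.1257]
eef_rot: [[-0.417, 0.909, 0.0], [0.909, 0.417, 0.001], [0.001, 0.0, -1.0]]
wrist_force: [0.5, 4.4, -2.2]
width: 0.0155
grasp_force: 25.0
```

```bash
python3 -c "
from h import *
goto([.5762,.0143,.125],24.6)
c,im,d=grab('side');save(im,'s1.png')
q=cloud(c,d).reshape(-1,3)"
```

```text
shift [-0.0004 -0.0001  0.0007] turn [ 0.02 -0.05  0.06] | at [0.5761 0.0146 0.1257] yaw 24.7 F [ 0.55  4.37 -2.19] w 0.0155 g 25.0 t 6.65
```

apply_moves --pt "0 0 0 0 0 0 -1" --pt "0 0 0 0 0 0 -1" --pt "0 0 0 0 0 0 1" --pt "0 0 0 0 0 0 1" --pt "0 0 0 0 0 0 1" --pt "0 0 0 0 0 0 1" --pt "0 0 -0.04 0 0 0 1" --pt "0 0 -0.09 0 0 0 1" --pt "0 0 -0.14 0 0 0 1" --pt "0 0 -0.14 0 0 0 1"

```text
time: 7.7
eef_pos: [0.5807, 0.0136, 0.2738]
eef_rot: [[-0.415, 0.91, 0.014], [0.91, 0.415, 0.001], [-0.005, 0.013, -1.0]]
wrist_force: [0.4, -0.1, 0.1]
width: 0.0755
grasp_force: 0.0
```

```bash
python3 - <<'E'
from h import *
goto([.48,-.266,.24],-30)
c,im,d=grab('wrist'); save(im,'w2.png'); P=cloud(c,d)
for lo,hi in((.138,.15),(.1,.15),(.067,.0765)):
    q=P.reshape(-1,3); q=q[(q[:,2]>lo)&(q[:,2]<hi)&(np.hypot(q[:,0]-.578,q[:,1]-.0135)<.08)]
    print(lo,len(q),len(q)>3 and cv2.minAreaRect((q[:,:2]*1000).astype(np.float32)))
hsv=cv2.cvtColor(im,cv2.COLOR_RGB2HSV)
M=(cv2.inRange(hsv,(0,120,50),(8,255,255))>0)&(P[...,2]>.135)&(P[...,2]<.16)
v,u=np.nonzero(M); w=onz(c,np.c_[u,v],.146)[:,:2]; print(len(u),w.mean(0),cv2.minAreaRect((w*1000).astype(np.float32)))
E
```

```text
shift [-0.2125 -0.208   0.0322] turn [ 0.82 -0.08 54.52] | at [0.5807 0.0136 0.2738] yaw 24.5 F [ 0.42 -0.06  0.06] w 0.0755 g 0.0 t 7.7
0.138 417 ((576.0189819335938, 13.909666061401367), (15.394390106201172, 21.783462524414062), 24.492536544799805)
0.1 573 ((575.9923706054688, 14.060507774353027), (15.681236267089844, 22.049022674560547), 23.463769912719727)
0.067 4667 ((578.8895874023438, 15.954967498779297), (84.87290954589844, 82.63851928710938), 24.474834442138672)
33 [0.58013928 0.01504369] ((580.1480712890625, 15.033818244934082), (1.6877543926239014, 8.754171371459961), 24.388051986694336)
```

apply_moves --pt "-0.2125 -0.208 0.02 0.8 0 54.5 1" --pt "-0.2125 -0.208 0.02 0.8 0 54.5 1" --pt "-0.2125 -0.208 0.02 0.8 0 54.5 1" --pt "-0.2125 -0.208 0.02 0.8 0 54.5 1" --pt "-0.2125 -0.208 0.02 0.8 0 54.5 1" --pt "-0.2125 -0.208 0.02 0.8 0 54.5 1" --pt "-0.2125 -0.208 0.02 0.8 0 54.5 1" --pt "-0.2125 -0.208 0.02 0.8 0 54.5 1" --pt "-0.2125 -0.208 0.02 0.8 0 54.5 1" --pt "-0.2125 -0.208 0.02 0.8 0 54.5 1"

```text
time: 8.75
eef_pos: [0.4757, -0.2642, 0.2451]
eef_rot: [[0.496, 0.868, -0.014], [0.868, -0.496, 0.002], [-0.006, -0.013, -1.0]]
wrist_force: [0.9, -0.6, -0.4]
width: 0.0917
grasp_force: 0.0
```

```bash
python3 - <<'E'
from h import *
goto([.48,-.266,.24],-30)
c,im,d=grab('wrist'); save(im,'w3.png'); P=cloud(c,d)
near=np.hypot(P[...,0]-.48,P[...,1]+.266)<.045
hsv=cv2.cvtColor(im,cv2.COLOR_RGB2HSV)
B=(cv2.inRange(hsv,(100,110,30),(130,255,255))>0)&near&(P[...,2]>.036)&(P[...,2]<.046)
v,u=np.nonzero(B); w=onz(c,np.c_[u,v],.04)[:,:2]; print('blue',len(u),cv2.minAreaRect((w*1000).astype(np.float32)),cv2.minEnclosingCircle((w*1000).astype(np.float32)))
Y=(cv2.inRange(hsv,(10,90,50),(32,255,255))>0)&near
n,l,st,ce=cv2.connectedComponentsWithStats(Y.astype(np.uint8))
for i in range(1,n):
    if st[i,4]>8: print('brass',st[i],ce[i],np.nanmedian(P[l==i],0),onz(c,ce[i],.035))
E
```

```text
shift [0.0006 0.0048 0.005 ] turn [-0.75  0.33  0.28] | at [ 0.4757 -0.2642  0.2451] yaw -29.7 F [ 0.86 -0.55 -0.4 ] w 0.0917 g 0.0 t 8.75
blue 823 ((479.5288391113281, -266.21221923828125), (41.916236877441406, 45.14849853515625), 20.476898193359375) ((480.0201721191406, -266.255126953125), 24.861629486083984)
brass [333 153  12  11  84] [338.3452381  158.10714286] [ 0.50391442 -0.2577853   0.03301225] [[ 0.50408208 -0.25698866  0.035     ]]
brass [323 167  11  10  70] [328.02857143 171.28571429] [ 0.4872588  -0.26500517  0.03423446] [[ 0.48762908 -0.26401728  0.035     ]]
brass [ 302  346  198   10 1599] [401.72545341 350.53595997] [ 0.50533073 -0.25648757  0.31566309] [[ 0.45590195 -0.51423726  0.035     ]]
```

View pics/w3.png

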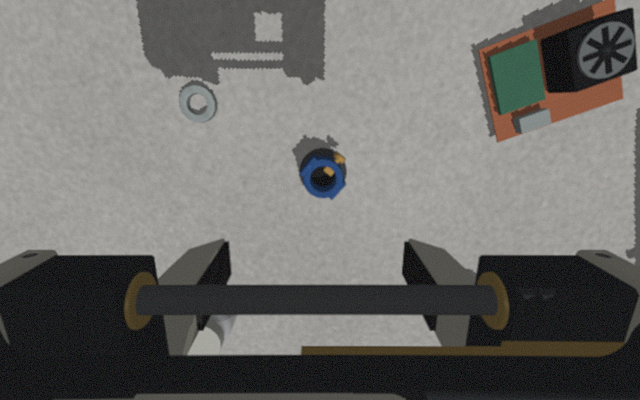

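Collar at (322,175), screw head (338,158), pad (328,171): screw points at yaw ≈ 20.7°, so fingers at yaw −69.3°.

```bash
python3 - <<'E'
from h import *
goto([.4797,-.266,.09],-69.3)
E
```

```text
shift [0.0013 0.0063 0.1552] turn [-0.59  0.57 39.57] | at [ 0.4757 -0.2643  0.2453] yaw -29.7 F [0.68 0.15 0.11] w 0.0917 g 0.0 t 8.8
```

apply_moves --pt "0.0013 0.0063 0.03 -0.6 0.6 39.6 1" --pt "0.0013 0.0063 0.06 -0.6 0.6 39.6 1" --pt "0.0013 0.0063 0.1 -0.6 0.6 39.6 1" --pt "0.0013 0.0063 0.13 -0.6 0.6 39.6 1" --pt "0.0013 0.0063 0.155 -0.6 0.6 39.6 1" --pt "0.0013 0.0063 0.155 -0.6 0.6 39.6 1" --pt "0.0013 0.0063 0.155 -0.6 0.6 39.6 1"

```text
time: 9.5
eef_pos: [0.4795, -0.2671, 0.0907]
eef_rot: [[0.935, 0.353, 0.0], [0.353, -0.935, -0.0], [0.0, 0.0, -1.0]]
wrist_force: [0.1, 0.1, 0.2]
width: 0.0917
grasp_force: 0.0
```

```bash
python3 - <<'E'
from h import *
goto([.4797,-.266,.032],-69.3)
E
```

```text
shift [ 0.0005 -0.001   0.0587] turn [ 0.02 -0.01  0.  ] | at [ 0.4795 -0.2671  0.0907] yaw -69.3 F [0.14 0.1  0.21] w 0.0917 g 0.0 t 9.5
```

apply_moves --pt "0.0005 -0.001 0.03 0 0 0 1" --pt "0.0005 -0.001 0.05 0 0 0 1" --pt "0.0005 -0.001 0.0587 0 0 0 1" --pt "0.0005 -0.001 0.0587 0 0 0 1" --pt "0.0005 -0.001 0.0587 0 0 0 0.2" --pt "0.0005 -0.001 0.0587 0 0 0 0" --pt "0.0005 -0.001 0.0587 0 0 0 -1" --pt "0.0005 -0.001 0.0587 0 0 0 -1" --pt "0.0005 -0.001 0.0587 0 0 0 -1" --pt "0.0005 -0.001 0.0587 0 0 0 -1" --newtons 30

```text
time: 10.5
eef_pos: [0.4795, -0.2667, 0.0321]
eef_rot: [[0.937, 0.35, 0.001], [0.35, -0.937, -0.001], [0.001, 0.001, -1.0]]
wrist_force: [-0.3, 0.3, -0.3]
width: 0.0483
grasp_force: 0.0
```

apply_moves --pt "0 0 0 0 0 0 -1" --pt "0 0 0 0 0 0 -1"

```text
time: 10.7
eef_pos: [0.4794, -0.2666, 0.032]
eef_rot: [[0.937, 0.349, 0.001], [0.349, -0.937, -0.0], [0.001, 0.001, -1.0]]
wrist_force: [0.2, 0.9, 2.0]
width: 0.0456
grasp_force: 30.0
```

```bash
python3 - <<'E'
from h import *
goto([.4797,-.266,.25],-69.3)
E
```

```text
shift [ 0.0006 -0.0003 -0.218 ] turn [ 0.05 -0.05 -0.24] | at [ 0.4794 -0.2666  0.032 ] yaw -69.5 F [0.23 0.86 2.04] w 0.0456 g 30.0 t 10.7
```

apply_moves --pt "0 0 -0.02 0 0 0 -1" --pt "0 0 -0.05 0 0 0 -1" --pt "0 0 -0.09 0 0 0 -1" --pt "0 0 -0.13 0 0 0 -1" --pt "0 0 -0.17 0 0 0 -1" --pt "0 0 -0.188 0 0 0 -1" --pt "0 0 -0.188 0 0 0 -1" --pt "0 0 -0.188 0 0 0 -1"

```text
time: 11.5
eef_pos: [0.4788, -0.2661, 0.2191]
eef_rot: [[0.937, 0.35, 0.0], [0.35, -0.937, 0.0], [0.0, 0.0, -1.0]]
wrist_force: [-0.9, 0.9, -2.7]
width: 0.0459
grasp_force: 30.0
```

```bash
python3 - <<'E'
from h import *
goto([.5788,.0155,.22],-65.5)
c,im,d=grab('wrist'); P=cloud(c,d); save(im,'w4.png')
R=np.array(bot.read_state()['eef_rot']);p=bot.read_state()['eef_pos']
L=(P-p)@R   # tool frame
hsv=cv2.cvtColor(im,cv2.COLOR_RGB2HSV); near=np.linalg.norm(L,axis=2)<.06
for nm,lo,hi in(('blue',(100,110,20),(130,255,255)),('brass',(10,90,40),(32,255,255))):
    M=(cv2.inRange(hsv,lo,hi)>0)&near; n,l,st,ce=cv2.connectedComponentsWithStats(M.astype(np.uint8))
    for i in range(1,n):
        if st[i,4]>15: print(nm,st[i],np.nanmedian(L[l==i],0).round(4),np.nanpercentile(L[l==i],[3,97],axis=0).round(4).tolist())
E
```

```text
shift [ 0.1922 -0.2288 -0.0009] turn [ 0.   -0.02 -4.03] | at [ 0.4788 -0.2661  0.2191] yaw -69.5 F [-0.9   0.86 -2.74] w 0.0459 g 30.0 t 11.5
blue [ 264  229  106   56 3596] [ 0.0139  0.0012 -0.0079] [[-0.0019, -0.0204, -0.0095], [0.0214, 0.0228, 0.0094]]
blue [283 315  66  13 552] [-0.0162  0.0007 -0.0087] [[-0.0199, -0.0112, -0.0097], [-0.0139, 0.0131, -0.0076]]
brass [302 211  29  24 558] [ 0.0291  0.0012 -0.0014] [[0.0222, -0.0046, -0.004], [0.0312, 0.007, 0.0052]]
brass [306 259  21   9 162] [ 0.0092  0.0012 -0.0036] [[0.0074, -0.0029, -0.0046], [0.0112, 0.0057, -0.0026]]
```

View pics/w4.png

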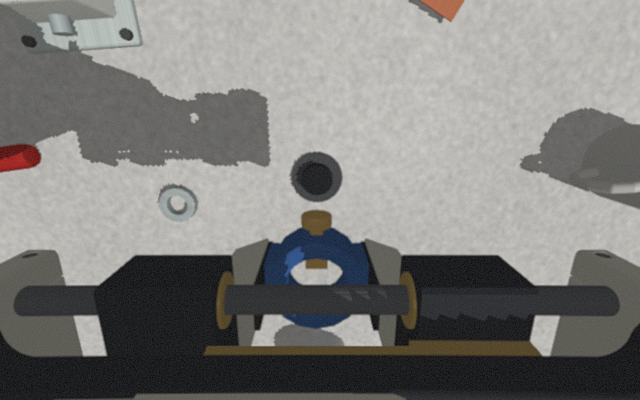

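Collar is held squarely, screw along tool +x at (317,218), pad (316,264).

apply_moves --pt "0.192 -0.2288 0 0 0 -4 -1" --pt "0.192 -0.2288 0 0 0 -4 -1" --pt "0.192 -0.2288 0 0 0 -4 -1" --pt "0.192 -0.2288 0 0 0 -4 -1" --pt "0.192 -0.2288 0 0 0 -4 -1" --pt "0.192 -0.2288 0 0 0 -4 -1" --pt "0.192 -0.2288 0 0 0 -4 -1" --pt "0.192 -0.2288 0 0 0 -4 -1" --pt "0.192 -0.2288 0 0 0 -4 -1" --pt "0.192 -0.2288 0 0 0 -4 -1"

```text
time: 12.55
eef_pos: [0.5783, 0.0127, 0.2191]
eef_rot: [[0.912, 0.411, -0.001], [0.411, -0.912, -0.002], [-0.001, 0.001, -1.0]]
wrist_force: [-0.3, -0.2, -1.8]
width: 0.0458
grasp_force: 30.0
```

```bash
python3 - <<'E'
from h import *
goto([.5788,.0155,.175],-65.5)
E
```

```text
shift [ 0.0016 -0.0024  0.0441] turn [ 0.07  0.07 -0.23] | at [0.5783 0.0127 0.2191] yaw -65.7 F [-0.25 -0.19 -1.79] w 0.0458 g 30.0 t 12.55
```

Down to just above the tip, then check with all cameras.

apply_moves --pt "0.0016 -0.0024 0.02 0 0 -0.2 -1" --pt "0.0016 -0.0024 0.035 0 0 -0.2 -1" --pt "0.0016 -0.0024 0.0441 0 0 -0.2 -1" --pt "0.0016 -0.0024 0.0441 0 0 -0.2 -1" --pt "0.0016 -0.0024 0.0441 0 0 -0.2 -1"

```text
time: 13.05
eef_pos: [0.5796, 0.0172, 0.1758]
eef_rot: [[0.909, 0.416, 0.001], [0.416, -0.909, -0.001], [0.0, 0.001, -1.0]]
wrist_force: [1.1, -0.4, -2.3]
width: 0.046
grasp_force: 30.0
```

```bash
python3 - <<'E'
from h import *
goto([.5788,.0155,.16],-65.5)
c,im,d=grab('wrist'); P=cloud(c,d); save(im[200:340,230:410].repeat(4,0).repeat(4,1),'w5.png')
q=P.reshape(-1,3); q=q[(q[:,2]>.138)&(q[:,2]<.15)&(np.hypot(q[:,0]-.578,q[:,1]-.0135)<.013)]
print(len(q),cv2.minAreaRect((q[:,:2]*1000).astype(np.float32)))
E
```

```text
shift [-0.0015  0.0012  0.0158] turn [ 0.06 -0.02  0.11] | at [0.5796 0.0172 0.1758] yaw -65.4 F [ 1.07 -0.43 -2.34] w 0.046 g 30.0 t 13.05
20 ((572.5725708007812, 11.920758247375488), (4.33061408996582, 15.97152328491211), 29.297836303710938)
```

View pics/w5.png

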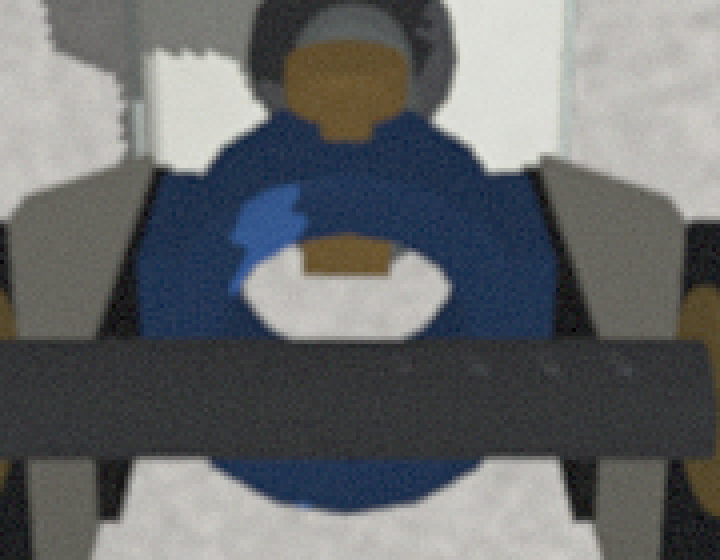

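The crop shows shaft/boss (352,60) centred behind the screw head (346,90): laterally aligned. Descend slowly.

apply_moves --pt "-0.0013 0.001 0 0 0 0 -1" --pt "-0.0013 0.001 0 0 0 0 -1" --pt "-0.0013 0.001 0.003 0 0 0 -1" --pt "-0.0013 0.001 0.006 0 0 0 -1" --pt "-0.0013 0.001 0.01 0 0 0 -1" --pt "-0.0013 0.001 0.01 0 0 0 -1"

```text
time: 13.7
eef_pos: [0.5783, 0.0164, 0.1649]
eef_rot: [[0.909, 0.417, -0.0], [0.417, -0.909, -0.001], [-0.001, 0.0, -1.0]]
wrist_force: [-0.7, 0.5, -1.8]
width: 0.0457
grasp_force: 30.0
```

```bash
python3 - <<'E'
from h import *
goto([.5788,.0155,.155],-65.5)
E
```

```text
shift [0.0001 0.001  0.0099] turn [0.03 0.04 0.17] | at [0.5783 0.0164 0.1649] yaw -65.3 F [-0.72  0.51 -1.8 ] w 0.0457 g 30.0 t 13.7
```

apply_moves --pt "0.0001 0.0008 0.0 0 0 0 -1" --pt "0.0001 0.0008 0.002 0 0 0 -1" --pt "0.0001 0.0008 0.004 0 0 0 -1" --pt "0.0001 0.0008 0.007 0 0 0 -1" --pt "0.0001 0.0008 0.01 0 0 0 -1" --pt "0.0001 0.0008 0.01 0 0 0 -1"

```text
time: 14.3
eef_pos: [0.5789, 0.0156, 0.1552]
eef_rot: [[0.909, 0.417, -0.0], [0.417, -0.909, -0.001], [-0.0, 0.001, -1.0]]
wrist_force: [0.5, 0.7, -1.6]
width: 0.0464
grasp_force: 30.0
```

```bash
python3 - <<'E'
from h import *
goto([.5788,.0155,.141],-65.5)
E
```

```text
shift [-0.0002  0.      0.0142] turn [0.03 0.02 0.16] | at [0.5789 0.0156 0.1552] yaw -65.3 F [ 0.45  0.7  -1.64] w 0.0464 g 30.0 t 14.3
```

No contact force. Continue.

apply_moves --pt "0 0 0.003 0 0 0 -1" --pt "0 0 0.006 0 0 0 -1" --pt "0 0 0.01 0 0 0 -1" --pt "0 0 0.014 0 0 0 -1" --pt "0 0 0.014 0 0 0 -1"

```text
time: 14.8
eef_pos: [0.5788, 0.0156, 0.141]
eef_rot: [[0.909, 0.417, -0.0], [0.417, -0.909, -0.001], [-0.001, 0.0, -1.0]]
wrist_force: [-0.7, -0.7, -1.3]
width: 0.0458
grasp_force: 30.0
```

```bash
python3 - <<'E'
from h import *
goto([.5788,.0155,.121],-65.5)
E
```

```text
shift [0.     0.0001 0.02  ] turn [0.03 0.04 0.16] | at [0.5788 0.0156 0.141 ] yaw -65.3 F [-0.69 -0.69 -1.31] w 0.0458 g 30.0 t 14.8
```

apply_moves --pt "0 0 0.004 0 0 0 -1" --pt "0 0 0.008 0 0 0 -1" --pt "0 0 0.012 0 0 0 -1" --pt "0 0 0.016 0 0 0 -1" --pt "0 0 0.0195 0 0 0 -1" --pt "0 0 0.0195 0 0 0 -1"

```text
time: 15.4
eef_pos: [0.5789, 0.0156, 0.1216]
eef_rot: [[0.909, 0.417, -0.0], [0.417, -0.909, -0.001], [-0.0, 0.001, -1.0]]
wrist_force: [0.0, -0.5, -2.2]
width: 0.0456
grasp_force: 30.0
```

apply_moves --pt "-0.0005 0 0 0 0 0 -1" --pt "-0.001 0 0 0 0 0 -1" --pt "-0.0015 0 0 0 0 0 -1" --pt "-0.0015 0 0 0 0 0 -1"

```text
time: 15.8
eef_pos: [0.578, 0.0149, 0.1225]
eef_rot: [[0.909, 0.417, 0.001], [0.417, -0.909, -0.0], [0.001, 0.001, -1.0]]
wrist_force: [-0.3, 0.0, -2.4]
width: 0.0461
grasp_force: 30.0
```

```bash
python3 - <<'E'
from h import *
goto([.5788,.0155,.121],-65.5)
s=bot.read_state(); print(np.array(s['eef_rot']).T@s['wrist_force'])
E
```

```text
shift [ 0.0009 -0.0002  0.0015] turn [ 0.06 -0.05  0.15] | at [0.578  0.0149 0.1225] yaw -65.3 F [-0.33  0.03 -2.35] w 0.0461 g 30.0 t 15.8
[-0.28911019 -0.16567019  2.35045298]
```

apply_moves --pt "-0.001 0 0.001 0 0 0 -1" --pt "-0.0015 0 0.001 0 0 0 -1" --pt "-0.0015 0 0.001 0 0 0 -1" --pt "-0.0015 0 0.001 0 0 0 -1" --pt "-0.0015 0 0.001 0 0 0 -1"

```text
time: 16.3
eef_pos: [0.5772, 0.0146, 0.1214]
eef_rot: [[0.909, 0.417, 0.002], [0.417, -0.909, -0.0], [0.002, 0.001, -1.0]]
wrist_force: [3.1, 0.8, -3.4]
width: 0.0458
grasp_force: 30.0
```

```bash
cat > f.py <<'E'
from h import *
goto([.5788,.0155,.121],-65.5)
F=[]
for i in range(5):
    s=bot.read_state(); F.append(np.array(s['eef_rot']).T@s['wrist_force']); bot.grab_frame('side')
print(np.array(F).round(1).tolist(),np.mean(F,0).round(2))
E
python3 f.py
```

```text
shift [ 0.0018 -0.0002  0.0004] turn [ 0.07 -0.1   0.17] | at [0.5772 0.0146 0.1214] yaw -65.3 F [ 3.06  0.82 -3.37] w 0.0458 g 30.0 t 16.3
[[3.1, 0.5, 3.4], [3.7, -0.2, 3.5], [4.5, -0.4, 4.3], [4.7, -0.5, 4.1], [4.8, -0.1, 4.0]] [ 4.16 -0.14  3.85]
```

apply_moves --pt "-0.0002 0 0 0 0 0 -1" --pt "-0.0004 0 0 0 0 0 -1" --pt "-0.0005 0 0 0 0 0 -1" --pt "-0.0005 0 0 0 0 0 -1" --pt "-0.0005 0 0 0 0 0 -1" --pt "-0.0005 0 0 0 0 0 -1" --pt "-0.0005 0 0 0 0 0 -1" --pt "-0.0005 0 0 0 0 0 -1" --pt "-0.0005 0 0 0 0 0 -1"

```text
time: 17.45
eef_pos: [0.5772, 0.0145, 0.1214]
eef_rot: [[0.909, 0.417, 0.003], [0.417, -0.909, -0.0], [0.003, 0.001, -1.0]]
wrist_force: [5.3, 1.8, -4.7]
width: 0.0458
grasp_force: 30.0
```

```bash
python3 f.py; python3 - <<'E'
from h import *
out=[]
for n,b in(('side',(250,130,120,120)),('wrist',(240,200,160,140))):
    c,im,d=grab(n); out.append(cv2.resize(im[b[1]:b[1]+b[3],b[0]:b[0]+b[2]],(390,390),interpolation=cv2.INTER_CUBIC))
save(np.clip(np.hstack(out)*1.5,0,255).astype(np.uint8),'fin.png')
E
```

```text
shift [ 0.0019 -0.0002  0.0004] turn [ 0.08 -0.15  0.17] | at [0.5772 0.0145 0.1214] yaw -65.3 F [ 5.26  1.82 -4.65] w 0.0458 g 30.0 t 17.45
[[5.5, 0.5, 4.7], [6.0, 0.4, 4.8], [6.8, 1.4, 4.5], [6.1, 0.9, 5.0], [6.0, -0.0, 5.1]] [6.08 0.65 4.82]
```

View pics/fin.png

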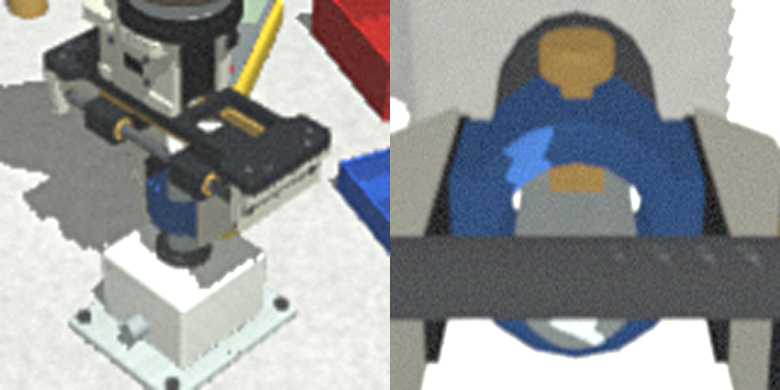

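The crop shows the collar around the shaft, with the pad at (577,178) against the flat, centred left and right. The force is steady at about 6 N and the collar middle is at 117 mm. Handing in.

```bash
python3 -c "
from plant import bot
print(bot.close_job())"
```

```text
the job is handed in; nothing more can be done
None
```

I pressed the plunger to its stop, turned the shaft so its flat faces the yellow side, and handed in at about 18 s with the gripper holding the collar on the shaft, its middle about 117 mm up and the screw pressed on the flat at about 6 N; no verdict came back.

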